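# Find the stamped tube rack and send it to the dispatch line

## Task

Two empty black tube racks that look alike stand on the bench; one has a round white stamp under its base. Tip each rack over towards the robot, so that it lies flat on its long side with its underside showing away from the robot; when both have been tipped, push the stamped one, still lying, away from the robot until its leading end, the underside, is over the grey dispatch tape and no farther, and leave the other lying short of the tape. Only push with the fingers: never lift a rack off the bench, and leave the bottle, beaker and jar alone.

Things in the scene. Friction and masses are not known exactly. Their poses are not given: they have to be found in the camera images.
- rack_stamped: The stamped rack: a white ring 52 mm across with a dot in it under its base, unseen while it stands. empty black rack, 70 x 136 x 110 mm (its x, y, z), loose, about 300 g (varies). Origin: centre of the underside; z to the top. Starts upright, x pointing away from the robot within 0.2 rad. Tipped over towards the robot it lies with x straight up, grid end to the robot, underside facing away from the robot, upper face 70 mm above the bench.
- rack_plain: The rack without a stamp, otherwise the same: empty black rack, 70 x 136 x 110 mm (its x, y, z), loose, about 300 g (varies). Origin: centre of the underside; z to the top. Starts upright, x pointing away from the robot within 0.2 rad. Tipped over towards the robot it lies with x straight up, grid end to the robot, underside facing away from the robot, upper face 70 mm above the bench.
- rack_stamped_top (a point): Centre of the top end of the stamped rack (an open grid of 18 mm square cells; the upper 74 mm of the long faces is closed), 110 mm from the rack's origin along its z. A push towards the robot near the top of the standing rack's far long face leans it over its near bottom edge, which stays put; leaned about 32 degrees it passes its balance point and falls by itself.
- rack_plain_top (a point): Centre of the top end of the plain rack (an open grid of 18 mm square cells; the upper 74 mm of the long faces is closed), 110 mm from the rack's origin along its z. A push towards the robot near the top of the standing rack's far long face leans it over its near bottom edge, which stays put; leaned about 32 degrees it passes its balance point and falls by itself.
- line: The dispatch line: a flat grey tape with black borders stuck on the bench beyond the racks, 50 mm wide (its x, pointing away from the robot to within 0.1 rad) and 600 mm long (its y); no noticeable thickness. Origin: its middle.
- reagent: Bystander, to be left alone: amber glass bottle with a cap, 60 mm wide, 130 mm tall, upright and loose. Origin: centre of its underside.
- beaker: Bystander, to be left alone: open glass beaker, 68 mm wide, 85 mm tall, upright and loose. Origin: centre of its underside.
- jar: Bystander, to be left alone: small white jar, 44 mm wide, 55 mm tall, upright and loose. Origin: centre of its underside.
Things that resemble listed ones, but are neither listed nor needed, are in the scene too. Leave any blue or green look-alike of the rack_plain alone.

How it is judged (in metres and radians):
On the way, in this order (a step that is already met when the one before it is completed fails the run):
1. one rack lies tipped over towards the robot (angle between any of rack_stamped, rack_plain's own x axis and vertical below 0.2 rad), for 0.2 s.
2. both racks lie tipped over towards the robot, both still short of the dispatch tape (angle between each of rack_stamped, rack_plain's own x axis and vertical below 0.2 rad and x of each of rack_stamped, rack_plain in the frame of line below -0.04 m), for 0.2 s.
At the end, for the whole second after the job is handed in: Both racks lie at rest on the bench on the long side they were tipped onto (within 0.2 rad); the centre of the stamped rack's underside is over the 50 mm wide dispatch tape (within 25 mm of its middle line), the plain rack's underside is at least 40 mm short of the tape's middle line (angle between each of rack_stamped, rack_plain's own x axis and vertical below 0.2 rad and x of rack_stamped in the frame of line between -0.025 and 0.025 m and y of rack_stamped in the frame of line between -0.3 and 0.3 m and x of rack_plain in the frame of line below -0.04 m and height (world z) of each of rack_stamped, rack_plain below 0.042 m and linear speed of each of rack_stamped, rack_plain below 0.02 m/s); the robot touches nothing.
It fails at once if a rack is lifted or carried: its underside's centre is over 52 mm above the bench, or its top's centre over 135 mm (height (world z) of any of rack_stamped, rack_plain above 0.052 m or height (world z) of any of rack_stamped_top, rack_plain_top above 0.135 m).
It fails at once if the reagent is moved more than 20 mm or tipped (distance of reagent from where it was at the start of the episode above 0.02 m or angle between reagent's own z axis and vertical above 0.3 rad).
It fails at once if the beaker is moved more than 20 mm or tipped (distance of beaker from where it was at the start of the episode above 0.02 m or angle between beaker's own z axis and vertical above 0.3 rad).
It fails at once if the jar is moved more than 20 mm or tipped (distance of jar from where it was at the start of the episode above 0.02 m or angle between jar's own z axis and vertical above 0.3 rad).
It also fails if it takes over 61 s, if anything falls off the work surface, if the arm or the gripper's body presses on something with over 40 N, if the wrist force passes 120 N, or if a joint passes its speed limit or range.

## Robot

A 6-joint arm with a two-finger parallel gripper is mounted at the origin on the work surface. World frame = base frame: x ahead of the robot, y to its left, z up, the work surface at z = 0. Lengths are in mm, angles in rad, forces in N, time in s.
With the tool pointing down it reaches from about 300 to 775 mm from the base axis. Payload 14.6 kg.
Tool frame: the origin (TCP) lies midway between the tips of the shut fingers; the grasp point (between the pads) lies 19 mm behind it; y points along the fingers, x is the direction in which the jaws open and shut, and the axes are right-handed (so a half turn about y gives the same grasp; the last joint's range is limited). The gripper opens to 94 mm and grips with 3 to 60 N. Pads are 16 mm wide; open, the fingers measure 119 mm over their backs; the gripper's body (75 mm by 177 mm) begins 78 mm behind the grasp point.
Start: joints at [1.096, 0.3, 1.521, -0, 1.321, -0.067], TCP at [218.121, 504.888, 205.446] pointing down, gripper open.
Joint ranges: [-3.03, 3.03], [-0.79, 2.21], [0.23, 2.52], [-1.04, 4.18], [0, 3.07], [-2.55, 2.55]. Speed limits (rad/s): [2.22, 2.22, 2.57, 3.14, 3.14, 3.14].

## Interface

Orientations are given as [roll, pitch, yaw] about the fixed x, y, z axes, in that order (R = Rz(yaw) Ry(pitch) Rx(roll)).
In Python, from cell import manip gives the robot as it stands.
- The arm moves only by the tool servo_tool, never from a script. Its argument "commands" is a list of rows, each an object with "dp": the shift along the tool's x, y, z in mm, a list of three; "turn": the turn, a rotation vector about the tool's x, y, z in degrees, a list of three. A call has 1 to 5 rows; each row is the pose to reach, as a shift and turn from the pose measured when the call began, along the tool's axes at that moment; what a row does not reach only later rows make up. A row lasts 1/12 s, in which the tool goes at most 41.7 mm and 7.16 degrees, less where a joint would pass 70% of its speed; a pose out of reach is approached as far as the arm can. A call with a gripper value outside its range is refused whole. "grip" is the gripper command: -1 is fully open, 1 is shut, values between are in proportion, set as the call begins (left out, the last holds). The fingers move at their own pace and stop on an object; "force" is the grip in N (left out, the last holds). Time passes only in rows, so rows that repeat a pose let the fingers close. It gives the time, the measured TCP pose, the force and the opening at its end, in the units of the state.
- manip.read_state(): the state, without advancing time (a new reading comes with each control period).
- manip.camera(name): name is "side" or "top"; returns a dict with "img" (480x640x3 uint8, red, green, blue), "depth" (480x640 float32, mm along the optical axis (not along the pixel's ray), 0 where there is no reading), "K" (3x3 intrinsics, pixels), "R" (3x3) and "t" (3): a world point X has camera coordinates R X + t. Camera axes: x right, y down, z forward; pixel columns grow to the right and rows downward; lengths in mm; the calibration is good to about 2 mm. A picture is of the moment at which its call begins.
- manip.sign_off(): hands the job in, once; it reports no verdict.
The state is a dict: "clock": time; "joints": joint angles; "qd": joint speeds; "effort": joint torques, N m; "eef_pos": TCP position; "eef_rot": TCP orientation; "wrist_force": force on the tool from outside, world axes, zero at the start; "moment": the same for the moment, N m; "finger_gap": finger opening in mm.
Only numpy, scipy, OpenCV 4.12 (cv2) and the standard library are available. Lean on these libraries where they do the work, as an engineer would, in place of code of your own. Each camera call takes 0.05 s, during which the arm holds its last target.

## Working session

There is one attempt and no reset: what is moved stays moved. The work goes in short steps, Python scripts to look and compute and a tool call to move; the robot and the scene stay as the last step left them, time stands still between calls to the robot, and variables do not carry over. Pictures are saved under pics/ and viewed, and the job is handed in when it is done.

Besides the shell and the picture viewer there is one more tool, called after "Call:" by a JSON object that holds its "op" and its "data". servo_tool: Moves the arm, as the interface text tells. Its arguments: {"type":"object","properties":{"commands":{"type":"array","items":{"type":"object","properties":{"dp":{"type":"array","items":{"type":"number"}},"turn":{"type":"array","items":{"type":"number"}}}}},"grip":{"type":"number"},"force":{"type":"number"}},"required":["commands"]}

```bash
mkdir -p pics; cat > h.py <<'E'
import numpy as np, cv2
from cell import manip
def shot(n,f):
    c=manip.camera(n); cv2.imwrite('pics/'+f+'.png',cv2.cvtColor(c['img'],cv2.COLOR_RGB2BGR)); np.savez('pics/'+f+'.npz',**c); return c
def ld(f): return np.load('pics/'+f+'.npz')
def pt(c,u,v,r=1):
    d=c['depth'][v-r:v+r+1,u-r:u+r+1]; d=d[d>0]
    if len(d)==0: return None
    d=np.median(d); p=np.linalg.inv(c['K'])@[u,v,1]*d
    return (c['R'].T@(p-c['t'])).round(0)
def ray(c,u,v,z):
    d=c['R'].T@(np.linalg.inv(c['K'])@[u,v,1]); o=-c['R'].T@c['t']; return (o+d*(z-o[2])/d[2]).round(1)
def proj(c,X):
    q=c['K']@(c['R']@np.array(X,float)+c['t']); return (q[:2]/q[2]).round(1)
E
python3 - <<'E'
from h import *
for n in('top','side'):
    c=shot(n,n+'0'); print(n,(-c['R'].T@c['t']).round(0),c['R'].round(2).tolist())
s=manip.read_state(); print(s['clock'],s['eef_pos'],s['eef_rot'],s['finger_gap'])
E
```

```text
top [ 430.    8. 1467.] [[0.02, -1.0, -0.0], [-0.99, -0.02, -0.12], [0.12, 0.0, -0.99]]
side [ 233. -731.  891.] [[0.89, -0.46, -0.01], [-0.33, -0.62, -0.71], [0.31, 0.63, -0.71]]
0.1 [218.00895517 504.68827192 204.94486785] [-1.57072811e+00  1.04845638e-03  1.16301059e+00] 94.21537845839227
```

View pics/top0.png

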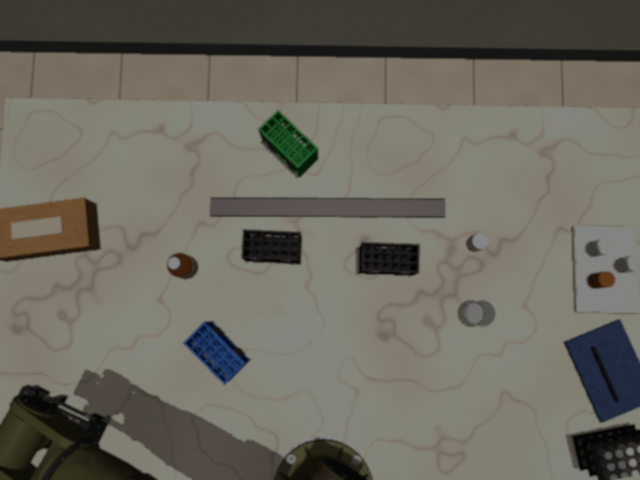

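View pics/side0.png

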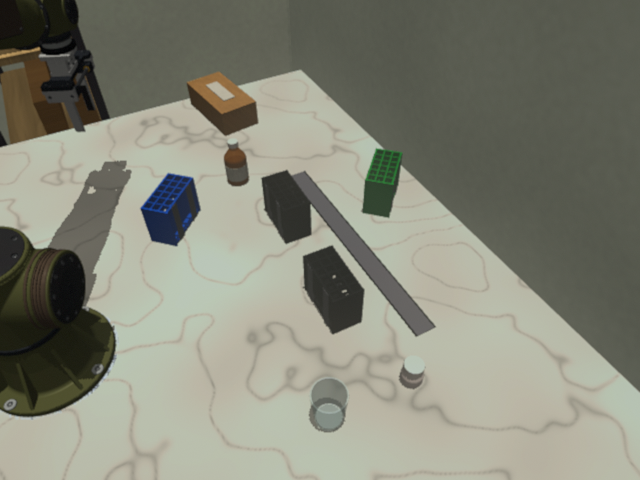

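The top view has +x up and +y left. The black racks are at about (272,247) and (389,258), with the tape at rows 197-217. The bottle is at (180,264), the jar at (478,242), the beaker at (474,313), and blue and green look-alikes are also in view. I'll enlarge the view next.

```bash
python3 - <<'E'
from h import *
i=cv2.imread('pics/top0.png')[185:285,200:460]
cv2.imwrite('pics/crop0.png',cv2.convertScaleAbs(cv2.resize(i,None,fx=3,fy=3,interpolation=cv2.INTER_CUBIC),alpha=1.5,beta=30))
E
```

```text
(no output)
```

View pics/crop0.png

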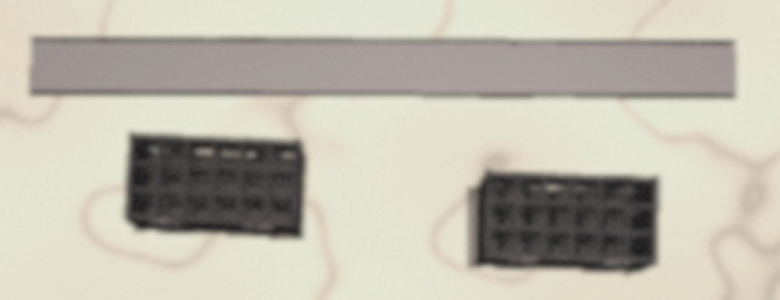

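```bash
python3 - <<'E'
from h import *
c=ld('top0')
f=lambda u,v,z:ray(c,200+u/3,185+v/3,z)[:2]
for n,L in dict(L=[(131,135),(302,143),(300,228),(128,220)],R=[(488,173),(656,180),(654,264),(486,257)]).items():
    P=[f(*q,110) for q in L]; print(n,P,[np.linalg.norm(P[i]-P[i-1]).round() for i in range(4)],np.mean(P,0),'yaw',np.arctan2(-(P[1]-P[0])[0]*-1,-(P[1]-P[0])[1]) )
print('tape',[f(*q,0) for q in [(31,38),(735,41),(735,96),(31,94)]])
for n,u,v,z in [('bottle',180,260,130),('jar',478,239,55),('beaker',471,312,85),('box',60,225,50)]: print(n,ray(c,u,v,z),pt(c,u,v))
for n,u,v in [('blue',216,352),('green',288,143)]: print(n,ray(c,u,v,110))
for u,v in [(272,247),(389,258),(300,200),(250,264)]: print(pt(c,u,v,4))
E
```

```text
L [array([617. , 198.1]), array([613. ,  63.9]), array([546.2,  64. ]), array([550.1, 198.2])] [np.float64(67.0), np.float64(134.0), np.float64(67.0), np.float64(134.0)] [581.575 131.05 ] yaw -0.029797437259533696
R [array([591.9, -81.9]), array([ 588.7, -213.2]), array([ 523. , -211.5]), array([526.1, -81. ])] [np.float64(66.0), np.float64(131.0), np.float64(66.0), np.float64(131.0)] [ 557.425 -146.9  ] yaw -0.024366844241874522
tape [array([714.2, 301.6]), array([ 722. , -298.6]), array([ 674.5, -298.2]), array([665.9, 299.7])]
bottle [542.  339.7 130. ] [543. 342. 122.]
jar [ 612.4 -366.9   55. ] [ 612. -367.   54.]
beaker [ 434.9 -340.1   85. ] [ 435. -360.    5.]
box [629.9 658.7  50. ] [625. 642.  86.]
blue [333.3 252.2 110. ]
green [829.  99. 110.]
[584. 135.  58.]
[ 562. -150.   57.]
[712.  72.  -0.]
[546. 195.  -0.]
```

```bash
cat >> h.py <<'E'
from scipy.spatial.transform import Rotation as Ro
def plan(pts):
    s=manip.read_state(); p=np.array(s['eef_pos']); R=Ro.from_euler('xyz',s['eef_rot'])
    print('t',round(s['clock'],2),'p',p.round(1),'rot',np.round(s['eef_rot'],3),'F',np.round(s['wrist_force'],1))
    for x,y,z,yaw in pts:
        T=Ro.from_euler('xyz',[-np.pi/2,0,yaw])
        print('dp',R.inv().apply(np.array([x,y,z])-p).round(1),'turn',(R.inv()*T).as_rotvec(degrees=True).round(1))
E
python3 - <<'E'
from h import *
plan([(655,130,205,1.541)])
c=ld('top0')
for u,v in [(207,321),(249,355),(227,383),(185,343)]: print(ray(c,u,v,110))
E
```

```text
t 0.1 p [218.  504.7 204.9] rot [-1.571e+00  1.000e-03  1.163e+00] F [0.8 0.4 0.1]
dp [-1.707e+02  1.000e-01 -5.498e+02] turn [ -0.  -21.7  -0.1]
[403.5 275.8 110. ]
[327.9 176.3 110. ]
[264.1 224.4 110. ]
[352.4 324.3 110. ]
```

Call:
{"op": "servo_tool", "data": {"commands": [{"dp":[-170.7,0,-549.8],"turn":[0,-21.7,0]},{"dp":[-170.7,0,-549.8],"turn":[0,-21.7,0]},{"dp":[-170.7,0,-549.8],"turn":[0,-21.7,0]},{"dp":[-170.7,0,-549.8],"turn":[0,-21.7,0]},{"dp":[-170.7,0,-549.8],"turn":[0,-21.7,0]}], "grip": -1}}

```text
clock: 0.52
eef_pos: [368.6, 375.5, 205.2]
eef_rot: [-1.57, 0.001, 1.545]
wrist_force: [-0.1, 1.1, -0.7]
finger_gap: 93.9
```

```bash
python3 -c "
from h import *
plan([(655,130,205,1.541)])"
```

```text
t 0.52 p [368.6 375.5 205.2] rot [-1.570e+00  1.000e-03  1.545e+00] F [-0.1  1.1 -0.7]
dp [-2.382e+02  2.000e-01 -2.925e+02] turn [-0.   0.3 -0.1]
```

Call:
{"op": "servo_tool", "data": {"commands": [{"dp":[-238,0,-292],"turn":[0,0.3,0]},{"dp":[-238,0,-292],"turn":[0,0.3,0]},{"dp":[-238,0,-292],"turn":[0,0.3,0]},{"dp":[-238,0,-292],"turn":[0,0.3,0]},{"dp":[-238,0,-292],"turn":[0,0.3,0]}]}}

```text
clock: 0.93
eef_pos: [526.8, 239.3, 205.1]
eef_rot: [-1.57, 0.001, 1.54]
wrist_force: [0.9, 1.7, 0.1]
finger_gap: 94.1
```

```bash
python3 -c "
from h import *
plan([(655,130,205,1.541),(655,130,98,1.541)])"
```

```text
t 0.93 p [526.8 239.3 205.1] rot [-1.57e+00  1.00e-03  1.54e+00] F [0.9 1.7 0.1]
dp [-1.054e+02  1.000e-01 -1.315e+02] turn [-0.1 -0.  -0.1]
dp [-105.2  107.1 -131.6] turn [-0.1 -0.  -0.1]
```

Call:
{"op": "servo_tool", "data": {"commands": [{"dp":[-105,0,-132]},{"dp":[-105,0,-132]},{"dp":[-105,0,-132]},{"dp":[-105,0,-132]},{"dp":[-105,0,-132]}]}}

```text
$.commands[0]: bad value
```

```bash
python3 -c "
from h import *
plan([(655,130,205,1.541),(655,130,98,1.541)])"
```

```text
t 0.93 p [526.8 239.3 205.1] rot [-1.57e+00  1.00e-03  1.54e+00] F [0.9 1.7 0.1]
dp [-1.054e+02  1.000e-01 -1.315e+02] turn [-0.1 -0.  -0.1]
dp [-105.2  107.1 -131.6] turn [-0.1 -0.  -0.1]
```

Each row needs a turn value too.

Call:
{"op": "servo_tool", "data": {"commands": [{"dp":[-105,0,-132],"turn":[0,0,0]},{"dp":[-105,0,-132],"turn":[0,0,0]},{"dp":[-105,0,-132],"turn":[0,0,0]},{"dp":[-105,0,-132],"turn":[0,0,0]},{"dp":[-105,0,-132],"turn":[0,0,0]}]}}

```text
clock: 1.35
eef_pos: [658.6, 125.3, 203.3]
eef_rot: [-1.568, 0.002, 1.536]
wrist_force: [0.8, 0.3, -0.2]
finger_gap: 93.7
```

```bash
python3 -c "
from h import *
plan([(655,130,205,1.541),(655,130,98,1.541)])"
```

```text
t 1.35 p [658.6 125.3 203.3] rot [-1.568  0.002  1.536] F [ 0.8  0.3 -0.2]
dp [ 4.6 -1.7  3.7] turn [-0.1 -0.3 -0.1]
dp [  4.9 105.3   3.5] turn [-0.1 -0.3 -0.1]
```

Call:
{"op": "servo_tool", "data": {"commands": [{"dp":[5,40,2],"turn":[0,-0.3,0]},{"dp":[5,75,2],"turn":[0,-0.3,0]},{"dp":[5,105,2],"turn":[0,-0.3,0]},{"dp":[5,105,2],"turn":[0,-0.3,0]},{"dp":[5,105,12],"turn":[0,-0.3,0]}]}}

```text
clock: 1.77
eef_pos: [646.3, 130.3, 97.2]
eef_rot: [-1.566, 0.003, 1.541]
wrist_force: [0.7, -0.0, 0.8]
finger_gap: 94.0
```

```bash
python3 -c "
from h import *
plan([(630,131,98,1.541),(582,131,98,1.541)])"
```

```text
t 1.77 p [646.3 130.3  97.2] rot [-1.566  0.003  1.541] F [ 0.7 -0.   0.8]
dp [ 0.2 -0.8 16.4] turn [-0.3 -0.  -0.2]
dp [-1.3 -0.5 64.3] turn [-0.3 -0.  -0.2]
```

Next I push towards the robot and rise slightly.

Call:
{"op": "servo_tool", "data": {"commands": [{"dp":[0,0,10],"turn":[0,0,0]},{"dp":[0,0,18],"turn":[0,0,0]},{"dp":[0,0,25],"turn":[0,0,0]},{"dp":[0,0,32],"turn":[0,0,0]},{"dp":[-1,-1,39],"turn":[0,0,0]}]}}

```text
clock: 2.18
eef_pos: [607.3, 130.8, 99.6]
eef_rot: [-1.567, 0.003, 1.541]
wrist_force: [2.8, 0.1, 1.8]
finger_gap: 93.7
```

```bash
python3 - <<'E'
from h import *
plan([(582,131,100,1.541)]); shot('side','side1')
E
```

```text
t 2.18 p [607.3 130.8  99.6] rot [-1.567  0.003  1.541] F [2.8 0.1 1.8]
dp [-0.6 -0.3 25.3] turn [-0.2 -0.  -0.1]
```

View pics/side1.png

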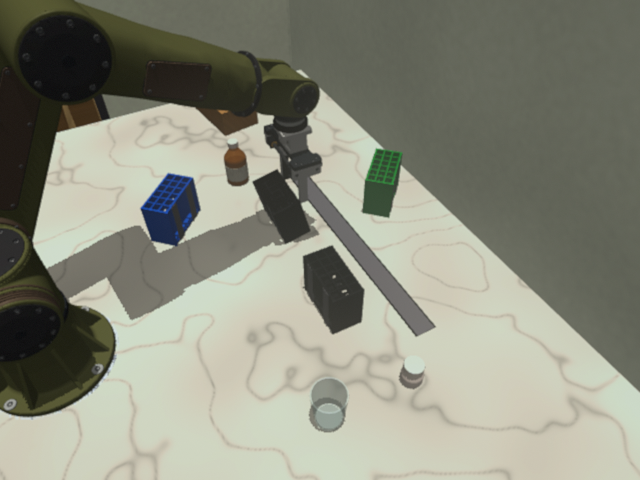

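The left rack, at about (282,205), is leaning over its near edge towards the robot. I'll keep pushing.

Call:
{"op": "servo_tool", "data": {"commands": [{"dp":[0,0,7],"turn":[0,0,0]},{"dp":[0,0,14],"turn":[0,0,0]},{"dp":[-1,0,21],"turn":[0,0,0]},{"dp":[-1,0,28],"turn":[0,0,0]},{"dp":[-1,0,32],"turn":[0,0,0]}]}}

```text
clock: 2.65
eef_pos: [573.7, 131.1, 100.4]
eef_rot: [-1.567, 0.002, 1.541]
wrist_force: [1.0, 3.0, 7.1]
finger_gap: 93.9
```

```bash
python3 - <<'E'
from h import *
plan([(582,131,100,1.541)]); shot('side','side2')
E
```

```text
t 2.65 p [573.7 131.1 100.4] rot [-1.567  0.002  1.541] F [1.  3.  7.1]
dp [ 0.2  0.4 -8.3] turn [-0.2 -0.  -0.1]
```

View pics/side2.png

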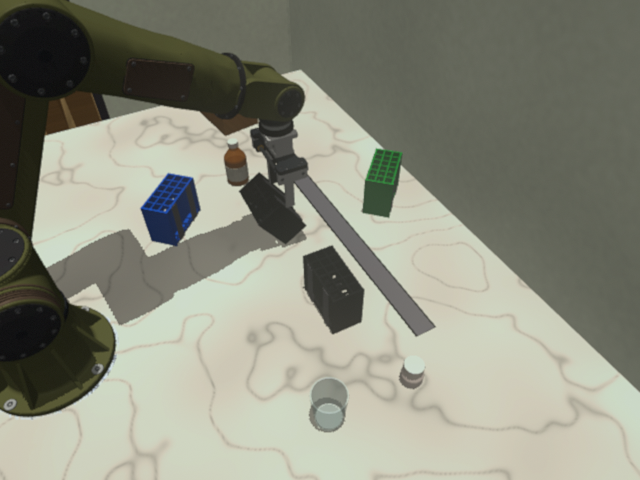

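The rack is now leaning about 35-40°. I'll push a little farther while rising.

Call:
{"op": "servo_tool", "data": {"commands": [{"dp":[0,-2,5],"turn":[0,0,0]},{"dp":[0,-4,10],"turn":[0,0,0]},{"dp":[0,-6,15],"turn":[0,0,0]},{"dp":[0,-8,18],"turn":[0,0,0]},{"dp":[0,-10,18],"turn":[0,0,0]}]}}

```text
clock: 3.12
eef_pos: [554.6, 131.6, 110.4]
eef_rot: [-1.566, 0.002, 1.541]
wrist_force: [0.7, -0.2, 0.7]
finger_gap: 94.2
```

```bash
python3 - <<'E'
from h import *
plan([(582,131,100,1.541)]); shot('side','side3')
E
```

```text
t 3.12 p [554.6 131.6 110.4] rot [-1.566  0.002  1.541] F [ 0.7 -0.2  0.7]
dp [  0.2  10.3 -27.5] turn [-0.3  0.  -0.1]
```

View pics/side3.png

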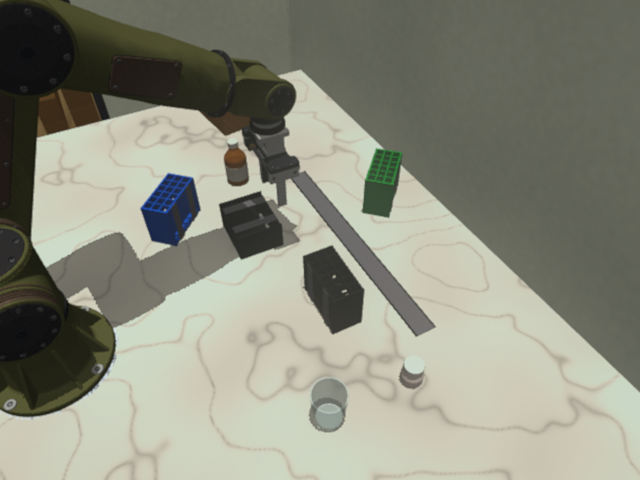

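The left rack now lies flat at about (250,225). Next is the right rack.

```bash
python3 - <<'E'
from h import *
plan([(610,110,180,1.546),(628,-149,180,1.546)])
E
```

```text
t 3.17 p [555.2 131.6 110.9] rot [-1.567  0.002  1.541] F [ 0.6  0.  -0.4]
dp [-20.1 -69.3 -55.2] turn [-0.2 -0.3 -0.1]
dp [-278.5  -68.9  -80.9] turn [-0.2 -0.3 -0.1]
```

Call:
{"op": "servo_tool", "data": {"commands": [{"dp":[0,-30,-25],"turn":[0,-0.3,0]},{"dp":[-20,-60,-50],"turn":[0,-0.3,0]},{"dp":[-55,-69,-60],"turn":[0,-0.3,0]},{"dp":[-95,-69,-65],"turn":[0,-0.3,0]},{"dp":[-135,-69,-70],"turn":[0,-0.3,0]}]}}

```text
clock: 3.58
eef_pos: [622.0, -6.7, 180.6]
eef_rot: [-1.568, 0.002, 1.547]
wrist_force: [0.8, -0.2, -0.4]
finger_gap: 93.8
```

```bash
python3 - <<'E'
from h import *
plan([(628,-149,180,1.546)])
E
```

```text
t 3.58 p [622.   -6.7 180.6] rot [-1.568  0.002  1.547] F [ 0.8 -0.2 -0.4]
dp [-142.1    0.9   -9.4] turn [-0.1  0.1 -0.1]
```

Call:
{"op": "servo_tool", "data": {"commands": [{"dp":[-40,0,-5],"turn":[0,0,0]},{"dp":[-80,0,-9],"turn":[0,0,0]},{"dp":[-115,0,-10],"turn":[0,0,0]},{"dp":[-142,0,-10],"turn":[0,0,0]},{"dp":[-142,10,-10],"turn":[0,0,0]}]}}

```text
clock: 4.0
eef_pos: [628.8, -154.2, 172.1]
eef_rot: [-1.571, 0.003, 1.543]
wrist_force: [0.3, -0.3, -0.8]
finger_gap: 93.9
```

```bash
python3 - <<'E'
from h import *
plan([(625,-148,98,1.546)])
E
```

```text
t 4.0 p [ 628.8 -154.2  172.1] rot [-1.571  0.003  1.543] F [ 0.3 -0.3 -0.8]
dp [ 6.3 74.1  3.9] turn [ 0.  -0.2 -0.2]
```

Call:
{"op": "servo_tool", "data": {"commands": [{"dp":[6,30,2],"turn":[0,0,0]},{"dp":[6,60,2],"turn":[0,0,0]},{"dp":[6,74,2],"turn":[0,0,0]},{"dp":[6,74,4],"turn":[0,0,0]},{"dp":[6,74,14],"turn":[0,0,0]}]}}

```text
clock: 4.42
eef_pos: [615.2, -147.5, 97.5]
eef_rot: [-1.57, 0.003, 1.543]
wrist_force: [0.3, 0.0, 0.5]
finger_gap: 94.2
```

```bash
python3 - <<'E'
from h import *
plan([(550,-148,101,1.546)])
E
```

```text
t 4.42 p [ 615.2 -147.5   97.5] rot [-1.57   0.003  1.543] F [0.3 0.  0.5]
dp [-2.3 -3.4 65.2] turn [-0.1 -0.2 -0.2]
```

Call:
{"op": "servo_tool", "data": {"commands": [{"dp":[0,0,9],"turn":[0,0,0]},{"dp":[-1,0,17],"turn":[0,0,0]},{"dp":[-1,-1,24],"turn":[0,0,0]},{"dp":[-1,-2,31],"turn":[0,0,0]},{"dp":[-1,-3,38],"turn":[0,0,0]}]}}

```text
clock: 4.83
eef_pos: [577.0, -147.5, 101.4]
eef_rot: [-1.571, 0.004, 1.543]
wrist_force: [2.0, 0.5, 0.6]
finger_gap: 93.8
```

Call:
{"op": "servo_tool", "data": {"commands": [{"dp":[0,0,7],"turn":[0,0,0]},{"dp":[0,0,14],"turn":[0,0,0]},{"dp":[0,-1,21],"turn":[0,0,0]},{"dp":[0,-2,28],"turn":[0,0,0]},{"dp":[0,-4,34],"turn":[0,0,0]}]}}

```text
clock: 5.25
eef_pos: [541.9, -146.4, 105.2]
eef_rot: [-1.57, 0.003, 1.543]
wrist_force: [-0.0, -0.4, -0.0]
finger_gap: 94.0
```

```bash
python3 - <<'E'
from h import *
plan([(550,-148,101,1.546)]); shot('side','side4')
E
```

```text
t 5.25 p [ 541.9 -146.4  105.2] rot [-1.57   0.003  1.543] F [-0.  -0.4 -0. ]
dp [-1.3  4.2 -8.1] turn [-0.  -0.2 -0.2]
```

View pics/side4.png

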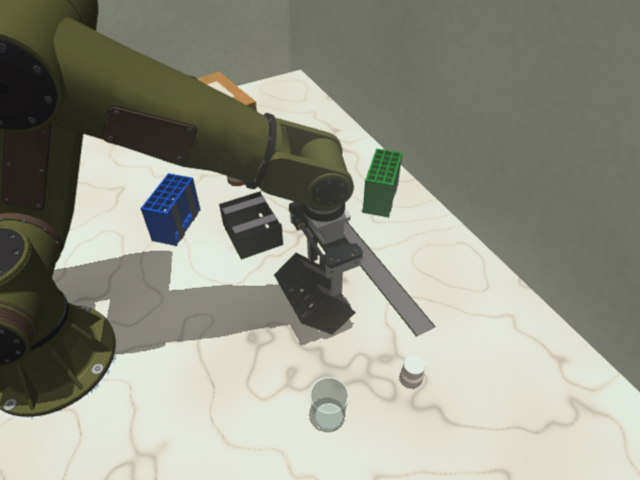

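The right rack is leaning well over at about (315,293). I'll push a bit more, then rise clear.

Call:
{"op": "servo_tool", "data": {"commands": [{"dp":[0,-2,6],"turn":[0,0,0]},{"dp":[0,-6,12],"turn":[0,0,0]},{"dp":[0,-10,15],"turn":[0,0,0]},{"dp":[0,-30,10],"turn":[0,0,0]},{"dp":[0,-65,0],"turn":[0,0,0]}]}}

```text
clock: 5.72
eef_pos: [539.6, -145.9, 169.0]
eef_rot: [-1.565, 0.002, 1.543]
wrist_force: [0.7, -0.1, 0.1]
finger_gap: 94.0
```

```bash
python3 - <<'E'
from h import *
plan([(550,-148,101,1.546)]); shot('side','side5');shot('top','top5')
E
```

```text
t 5.72 p [ 539.6 -145.9  169. ] rot [-1.565  0.002  1.543] F [ 0.7 -0.1  0.1]
dp [ -1.7  67.9 -10.8] turn [-0.3 -0.2 -0.1]
```

View pics/side5.png

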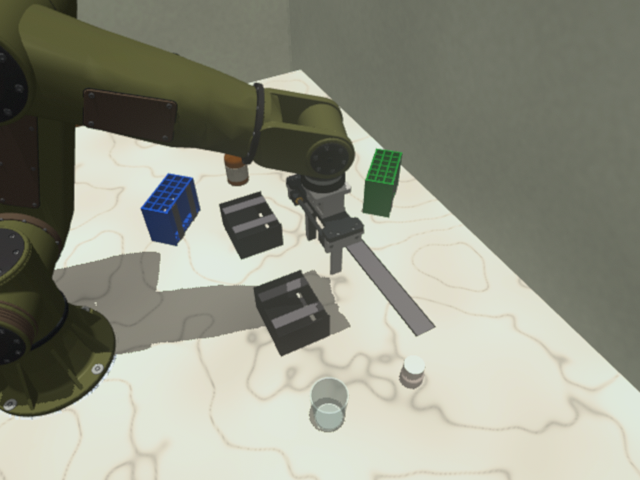

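View pics/top5.png

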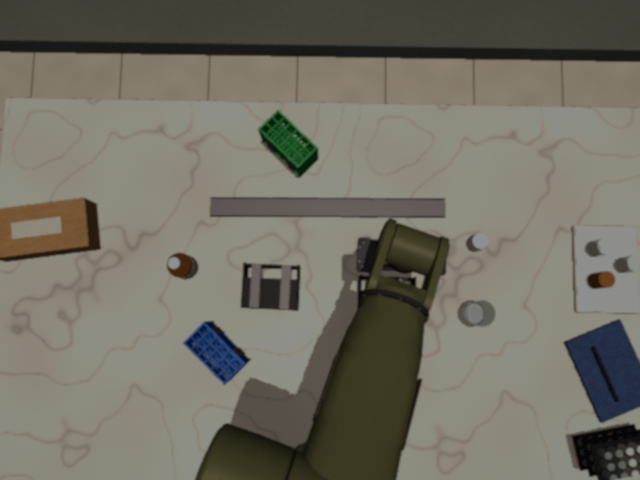

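Both racks lie flat, the left at about (270,286) in the top view. The undersides face +x, so neither camera can see a stamp. I'll turn the left rack clockwise with an off-centre push so its underside faces the side camera. First I need its lying pose.

```bash
python3 - <<'E'
from h import *
i=cv2.imread('pics/top5.png')[240:330,225:325]
cv2.imwrite('pics/crop5.png',cv2.convertScaleAbs(cv2.resize(i,None,fx=6,fy=6,interpolation=cv2.INTER_CUBIC),alpha=1.6,beta=30))
E
```

```text
(no output)
```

View pics/crop5.png

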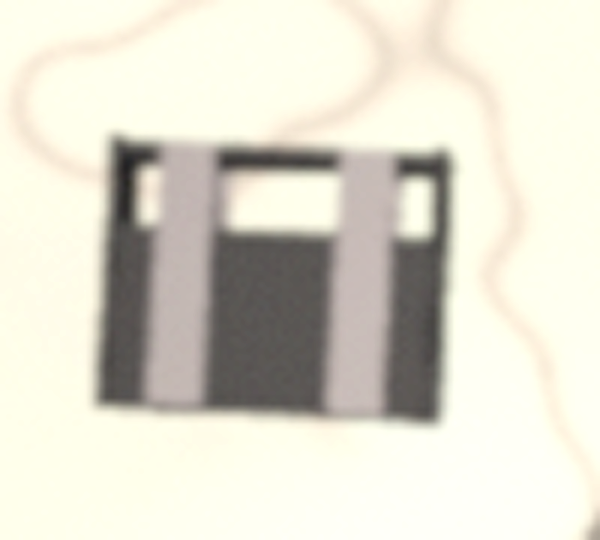

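```bash
cat >> h.py <<'E'
def corners(c,L,u0,v0,s,z=70):
    P=np.array([ray(c,u0+u/s,v0+v/s,z)[:2] for u,v in L]); print(P.tolist(),'sides',[np.linalg.norm(P[i]-P[i-1]).round(1) for i in range(4)])
    o=(P[0]+P[1])/2; d=o-(P[2]+P[3])/2; print('origin',o.round(1),'psi deg',np.degrees(np.arctan2(d[1],d[0])).round(1))
E
python3 - <<'E'
from h import *
corners(ld('top5'),[(112,140),(450,155),(438,420),(98,403)],225,240,6)
plan([(395,170,169,1.571),(395,190,20,1.571)])
E
```

```text
[[541.7, 201.0], [538.0, 65.4], [432.5, 67.9], [436.8, 203.1]] sides [np.float64(104.9), np.float64(135.7), np.float64(105.5), np.float64(135.3)]
origin [539.8 133.2] psi deg -1.3
t 5.82 p [ 544.  -146.9  176.1] rot [-1.578  0.006  1.543] F [ 0.5 -0.1  0.6]
dp [312.7   4.1 157.7] turn [ 0.4 -1.6 -0.3]
dp [333.5 153.  159.3] turn [ 0.4 -1.6 -0.3]
```

Call:
{"op": "servo_tool", "data": {"commands": [{"dp":[40,0,20],"turn":[0,-1.6,0]},{"dp":[75,0,38],"turn":[0,-1.6,0]},{"dp":[112,0,56],"turn":[0,-1.6,0]},{"dp":[150,0,75],"turn":[0,-1.6,0]},{"dp":[187,0,95],"turn":[0,-1.6,0]}]}}

```text
clock: 6.23
eef_pos: [453.4, 42.9, 174.3]
eef_rot: [-1.578, 0.006, 1.571]
wrist_force: [0.4, 0.7, 0.3]
finger_gap: 94.3
```

```bash
python3 - <<'E'
from h import *
plan([(393,133,160,1.548)])
c=shot('top','top6')
i=cv2.imread('pics/top6.png')[200:340,200:460]
cv2.imwrite('pics/crop6.png',cv2.convertScaleAbs(cv2.resize(i,None,fx=3,fy=3,interpolation=cv2.INTER_CUBIC),alpha=1.6,beta=30))
E
```

```text
t 6.23 p [453.4  42.9 174.3] rot [-1.578  0.006  1.571] F [0.4 0.7 0.3]
dp [90.1 13.3 60.5] turn [ 0.4  1.3 -0.3]
```

View pics/crop6.png

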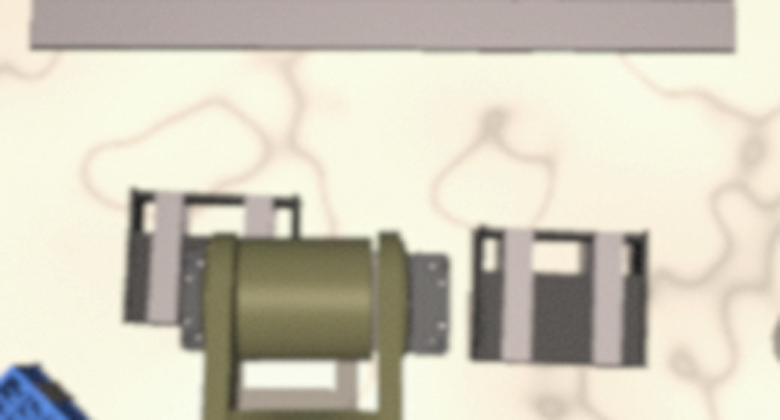

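Both racks lie flat; the right one is at crop (475-646, 228-365). I'll continue to the left rack's grid end.

Call:
{"op": "servo_tool", "data": {"commands": [{"dp":[30,0,25],"turn":[0,1.3,0]},{"dp":[60,0,50],"turn":[0,1.3,0]},{"dp":[85,5,60],"turn":[0,1.3,0]},{"dp":[90,15,62],"turn":[0,1.3,0]},{"dp":[90,50,62],"turn":[0,1.3,0]}]}}

```text
clock: 6.7
eef_pos: [390.5, 139.1, 126.3]
eef_rot: [-1.585, 0.002, 1.554]
wrist_force: [1.7, -0.2, -0.8]
finger_gap: 94.0
```

```bash
python3 - <<'E'
from h import *
corners(ld('top6'),[(475,228),(646,234),(644,365),(472,358)],200,200,3)
plan([(395,133,25,1.548)])
E
```

```text
[[516.0, -75.0], [513.6, -211.6], [409.8, -209.9], [412.9, -73.7]] sides [np.float64(103.1), np.float64(136.6), np.float64(103.8), np.float64(136.2)]
origin [ 514.8 -143.3] psi deg -0.8
t 6.7 p [390.5 139.1 126.3] rot [-1.585  0.002  1.554] F [ 1.7 -0.2 -0.8]
dp [ -5.8 101.3  -3.2] turn [ 0.8  0.3 -0.1]
```

Call:
{"op": "servo_tool", "data": {"commands": [{"dp":[-6,35,-3],"turn":[0.8,0,0]},{"dp":[-6,70,-3],"turn":[0.8,0,0]},{"dp":[-6,100,-3],"turn":[0.8,0,0]},{"dp":[-6,100,-15],"turn":[0.8,0,0]},{"dp":[-6,100,-28],"turn":[0.8,0,0]}]}}

```text
clock: 7.12
eef_pos: [418.9, 131.6, 24.7]
eef_rot: [-1.567, 0.003, 1.554]
wrist_force: [-0.7, 0.4, -0.1]
finger_gap: 94.3
```

```bash
python3 - <<'E'
from h import *
xc,yc=426,133
L=[]
for a in (0,10,20,30,40,50):
    t=np.radians(a); j=lambda yaw:np.array([np.cos(yaw),np.sin(yaw)])
    F=np.array([xc,yc])-53*j(1.548); p=F+53*j(1.548-t); L.append((p[0],p[1],25,1.548-t))
plan(L)
E
```

```text
t 7.12 p [418.9 131.6  24.7] rot [-1.567  0.003  1.554] F [-0.7  0.4 -0.1]
dp [ 1.5 -0.3 -7.1] turn [-0.2  0.3 -0.2]
dp [  0.6  -0.3 -16.3] turn [-0.2 10.3 -0.2]
dp [ -1.8  -0.4 -25.2] turn [-0.2 20.3 -0.2]
dp [ -5.8  -0.4 -33.5] turn [-0.2 30.3 -0.2]
dp [-11.1  -0.4 -41.1] turn [-0.1 40.3 -0.2]
dp [-17.7  -0.4 -47.6] turn [-0.1 50.3 -0.3]
```

Call:
{"op": "servo_tool", "data": {"commands": [{"dp":[1.5,0,-7],"turn":[0,0,0]},{"dp":[1,0,-12],"turn":[0,5,0]},{"dp":[0.6,0,-16],"turn":[0,10,0]},{"dp":[-0.5,0,-21],"turn":[0,15,0]},{"dp":[-2,0,-25],"turn":[0,20,0]}]}}

```text
clock: 7.53
eef_pos: [444.0, 129.0, 24.4]
eef_rot: [-1.568, 0.004, 1.201]
wrist_force: [-0.6, 1.6, -0.2]
finger_gap: 93.7
```

```bash
python3 - <<'E'
from h import *
xc,yc=426,133
L=[]
for a in (25,30,35,40,45,50):
    t=np.radians(a); j=lambda yaw:np.array([np.cos(yaw),np.sin(yaw)])
    F=np.array([xc,yc])-53*j(1.548); p=F+53*j(1.548-t); L.append((p[0],p[1],25,1.548-t))
plan(L); shot('side','side7')
E
```

```text
t 7.53 p [444.  129.   24.4] rot [-1.568  0.004  1.201] F [-0.6  1.6 -0.2]
dp [ 0.2 -0.6 -4.6] turn [-0.1  5.1 -0.3]
dp [-0.4 -0.6 -9.1] turn [-0.1 10.1 -0.3]
dp [ -1.4  -0.6 -13.6] turn [-0.1 15.1 -0.3]
dp [ -2.8  -0.6 -18.1] turn [-0.1 20.1 -0.3]
dp [ -4.6  -0.6 -22.3] turn [-0.1 25.1 -0.3]
dp [ -6.7  -0.6 -26.4] turn [-0.1 30.1 -0.3]
```

View pics/side7.png

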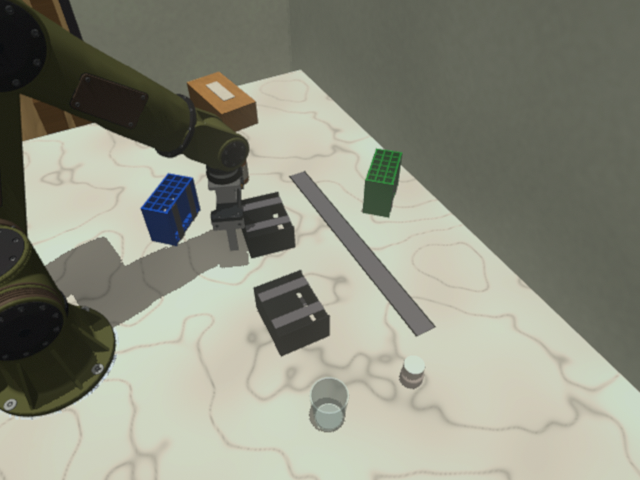

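The left rack, at about (270,223), is turning clockwise with the gripper. I'll continue.

Call:
{"op": "servo_tool", "data": {"commands": [{"dp":[0,0,-5],"turn":[0,5,0]},{"dp":[-0.5,0,-9],"turn":[0,10,0]},{"dp":[-1.5,0,-14],"turn":[0,15,0]},{"dp":[-3,0,-18],"turn":[0,20,0]},{"dp":[-4.5,0,-22],"turn":[0,25,0]}]}}

```text
clock: 8.0
eef_pos: [463.3, 116.3, 24.3]
eef_rot: [-1.57, 0.005, 0.756]
wrist_force: [-1.5, 1.1, -0.1]
finger_gap: 93.9
```

```bash
python3 - <<'E'
from h import *
plan([]); shot('side','side8')
i=cv2.imread('pics/side8.png')[170:270,200:340]
cv2.imwrite('pics/crop8.png',cv2.convertScaleAbs(cv2.resize(i,None,fx=5,fy=5,interpolation=cv2.INTER_CUBIC),alpha=1.6,beta=30))
E
```

```text
t 8.0 p [463.3 116.3  24.3] rot [-1.57   0.005  0.756] F [-1.5  1.1 -0.1]
```

View pics/crop8.png

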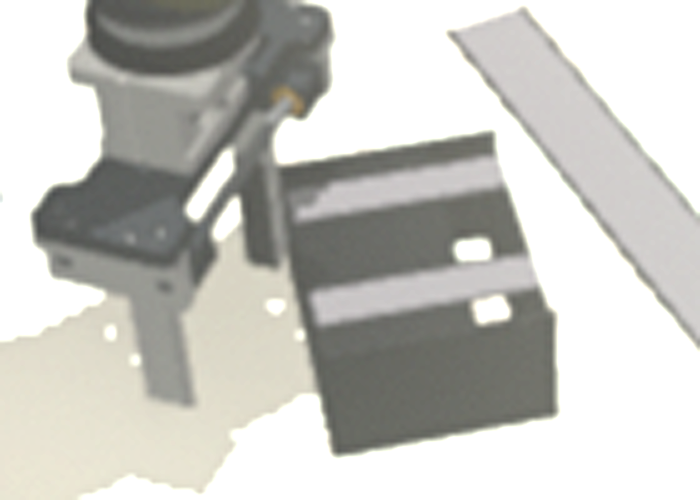

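```bash
python3 - <<'E'
from h import *
corners(ld('side8'),[(492,133),(552,312),(325,355),(280,165)],200,170,5)
E
```

```text
[[622.2, 133.4], [591.6, 8.1], [488.7, 32.0], [520.7, 161.1]] sides [np.float64(105.2), np.float64(129.0), np.float64(105.6), np.float64(133.0)]
origin [606.9  70.8] psi deg -14.2
```

The rack slid more than it turned: it is now at psi ≈ -14° with its underside at x ≈ 607, still short of the tape. I'll turn it further by pushing its underside's right corner back towards the robot, slowly, with the gripper shut.

```bash
python3 - <<'E'
from h import *
plan([(445,125,40,.756),(445,125,150,.9),(640,18,150,1.4)])
E
```

```text
t 8.05 p [463.8 115.9  24.4] rot [-1.571  0.004  0.749] F [ 0.  -0.2 -0.2]
dp [ -7.6 -15.5  19.5] turn [ 0.  -0.4 -0.3]
dp [  -8.1 -125.5   19.5] turn [-0.  -8.7 -0.3]
dp [  61.8 -125.8 -191.7] turn [ -0.1 -37.3  -0.2]
```

Call:
{"op": "servo_tool", "data": {"commands": [{"dp":[-6,-15,20],"turn":[0,0,0]},{"dp":[-8,-55,20],"turn":[0,-2,0]},{"dp":[-8,-95,20],"turn":[0,-6,0]},{"dp":[5,-126,-10],"turn":[0,-12,0]},{"dp":[18,-126,-48],"turn":[0,-18,0]}], "grip": 1, "force": 10}}

```text
clock: 8.47
eef_pos: [510.9, 94.8, 156.8]
eef_rot: [-1.577, -0.001, 1.075]
wrist_force: [1.0, 1.1, 2.0]
finger_gap: 64.1
```

```bash
python3 - <<'E'
from h import *
plan([(645,15,150,1.4),(645,15,25,1.4)])
E
```

```text
t 8.47 p [510.9  94.8 156.8] rot [-1.577e+00 -1.000e-03  1.075e+00] F [1.  1.1 2. ]
dp [  -6.4    7.7 -155.8] turn [  0.4 -18.6   0. ]
dp [  -6.5  132.7 -155.1] turn [  0.4 -18.6   0. ]
```

Call:
{"op": "servo_tool", "data": {"commands": [{"dp":[-2,0,-40],"turn":[0,-6,0]},{"dp":[-4,0,-80],"turn":[0,-12,0]},{"dp":[-6,0,-120],"turn":[0,-18.6,0]},{"dp":[-6,5,-155],"turn":[0,-18.6,0]},{"dp":[-6,20,-158],"turn":[0,-18.6,0]}]}}

```text
clock: 8.88
eef_pos: [651.1, 11.0, 138.6]
eef_rot: [-1.581, 0.001, 1.401]
wrist_force: [-1.7, 0.6, 0.2]
finger_gap: 30.5
```

```bash
python3 - <<'E'
from h import *
plan([(640,15,25,1.4)])
shot('top','top9')
i=cv2.imread('pics/top9.png')[180:330,200:460]
cv2.imwrite('pics/crop9.png',cv2.convertScaleAbs(cv2.resize(i,None,fx=3,fy=3,interpolation=cv2.INTER_CUBIC),alpha=1.6,beta=30))
E
```

```text
t 8.88 p [651.1  11.  138.6] rot [-1.581e+00  1.000e-03  1.401e+00] F [-1.7  0.6  0.2]
dp [  2.2 113.4  12.8] turn [ 0.6  0.1 -0. ]
```

View pics/crop9.png

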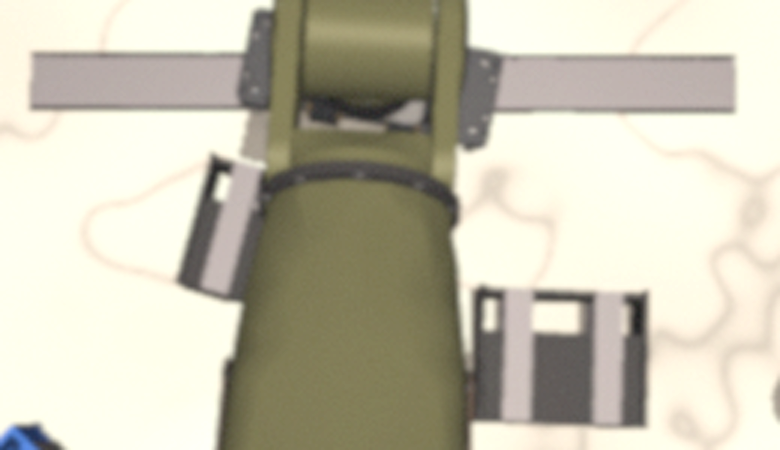

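The left rack's left edge runs from crop (213,155) to (180,282), which agrees with about -14°. I'll lower beyond the underside's right corner.

Call:
{"op": "servo_tool", "data": {"commands": [{"dp":[4,30,5],"turn":[0,0,0]},{"dp":[4,65,8],"turn":[0.5,0,0]},{"dp":[4,100,8],"turn":[0.5,0,0]},{"dp":[4,114,8],"turn":[0.5,0,0]},{"dp":[4,114,14],"turn":[0.5,0,0]}]}}

```text
clock: 9.35
eef_pos: [633.5, 18.5, 16.7]
eef_rot: [-1.56, 0.002, 1.403]
wrist_force: [0.8, -0.5, 1.0]
finger_gap: 0.0
```

```bash
python3 - <<'E'
from h import *
plan([(590,18,25,1.4),(530,18,25,1.4)])
shot('side','side10')
i=cv2.imread('pics/side10.png')[150:270,220:380]
cv2.imwrite('pics/crop10.png',cv2.convertScaleAbs(cv2.resize(i,None,fx=5,fy=5,interpolation=cv2.INTER_CUBIC),alpha=1.6,beta=30))
E
```

```text
t 9.35 p [633.5  18.5  16.7] rot [-1.56   0.002  1.403] F [ 0.8 -0.5  1. ]
dp [-7.8 -7.9 42.9] turn [-0.6  0.2 -0.1]
dp [-17.8  -7.2 102. ] turn [-0.6  0.2 -0.1]
```

View pics/crop10.png

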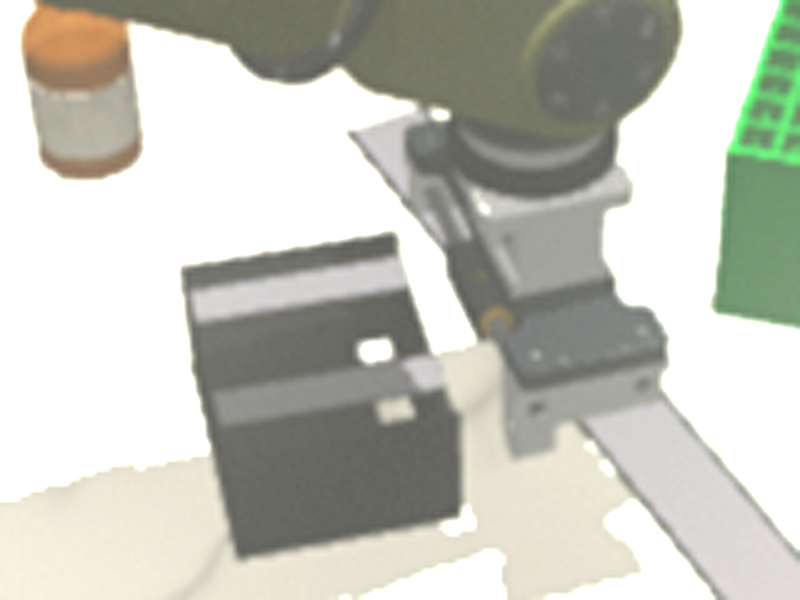

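The shut fingers are just beyond the underside, near its right corner. I'll push back towards the robot.

Call:
{"op": "servo_tool", "data": {"commands": [{"dp":[-3,-4,15],"turn":[0,0,0]},{"dp":[-5,-6,28],"turn":[0,0,0]},{"dp":[-6,-7,36],"turn":[0,0,0]},{"dp":[-8,-7,43],"turn":[0,0,0]},{"dp":[-9,-7,50],"turn":[0,0,0]}]}}

```text
clock: 9.82
eef_pos: [583.9, 18.1, 29.3]
eef_rot: [-1.568, 0.001, 1.403]
wrist_force: [3.1, -1.6, 2.2]
finger_gap: 0.4
```

Call:
{"op": "servo_tool", "data": {"commands": [{"dp":[-1,0,7],"turn":[0,0,0]},{"dp":[-2,0,14],"turn":[0,0,0]},{"dp":[-3,0,21],"turn":[0,0,0]},{"dp":[-5,0,28],"turn":[0,0,0]},{"dp":[-6,0,35],"turn":[0,0,0]}]}}

```text
clock: 10.23
eef_pos: [547.7, 17.9, 29.4]
eef_rot: [-1.568, 0.001, 1.403]
wrist_force: [1.4, -1.4, 1.5]
finger_gap: 0.4
```

```bash
python3 - <<'E'
from h import *
plan([])
shot('side','side11')
i=cv2.imread('pics/side11.png')[150:270,200:360]
cv2.imwrite('pics/crop11.png',cv2.convertScaleAbs(cv2.resize(i,None,fx=5,fy=5,interpolation=cv2.INTER_CUBIC),alpha=1.6,beta=30))
E
```

```text
t 10.23 p [547.7  17.9  29.4] rot [-1.568e+00  1.000e-03  1.403e+00] F [ 1.4 -1.4  1.5]
```

View pics/crop11.png

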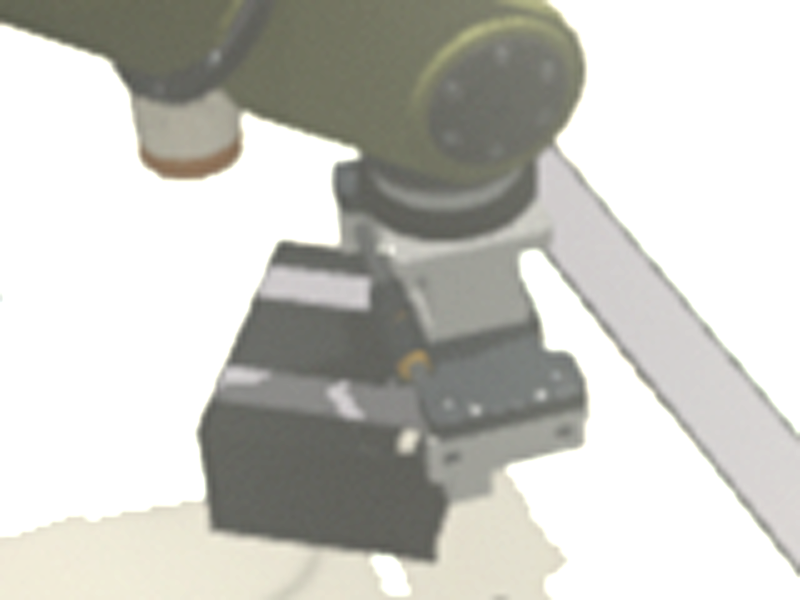

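It has turned a lot. A bit more, then retreat to look.

Call:
{"op": "servo_tool", "data": {"commands": [{"dp":[-2,0,7],"turn":[0,0,0]},{"dp":[-4,0,14],"turn":[0,0,0]},{"dp":[-6,0,21],"turn":[0,0,0]},{"dp":[-8,0,28],"turn":[0,0,0]},{"dp":[-8,0,28],"turn":[0,0,0]}]}}

```text
clock: 10.7
eef_pos: [516.3, 14.7, 29.2]
eef_rot: [-1.565, 0.002, 1.403]
wrist_force: [0.5, -0.4, 0.2]
finger_gap: 0.3
```

Call:
{"op": "servo_tool", "data": {"commands": [{"dp":[0,0,-25],"turn":[0,0,0]},{"dp":[0,-20,-65],"turn":[0,0,0]},{"dp":[0,-60,-100],"turn":[0,0,0]},{"dp":[0,-100,-130],"turn":[0,0,0]},{"dp":[0,-140,-150],"turn":[0,0,0]}]}}

```text
clock: 11.12
eef_pos: [653.0, -8.3, 147.2]
eef_rot: [-1.564, 0.002, 1.403]
wrist_force: [0.4, 0.4, -0.8]
finger_gap: 0.5
```

```bash
python3 - <<'E'
from h import *
plan([])
shot('side','side12')
i=cv2.imread('pics/side12.png')[150:270,200:360]
cv2.imwrite('pics/crop12.png',cv2.convertScaleAbs(cv2.resize(i,None,fx=5,fy=5,interpolation=cv2.INTER_CUBIC),alpha=1.6,beta=30))
E
```

```text
t 11.12 p [653.   -8.3 147.2] rot [-1.564  0.002  1.403] F [ 0.4  0.4 -0.8]
```

View pics/crop12.png

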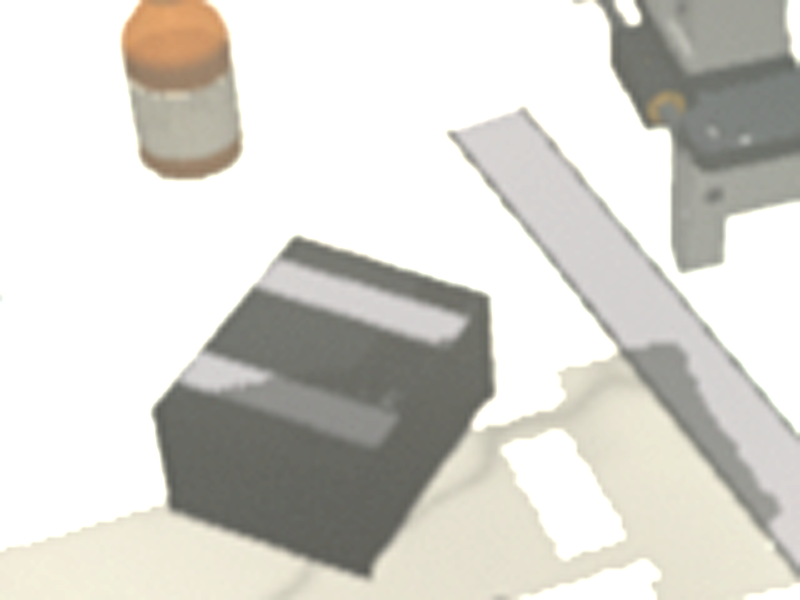

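```bash
python3 - <<'E'
from h import *
i=cv2.imread('pics/side12.png')[190:270,225:305].astype(float)
i=np.clip(i*3-60,0,255).astype(np.uint8)
cv2.imwrite('pics/crop12b.png',cv2.resize(i,None,fx=7,fy=7,interpolation=cv2.INTER_CUBIC))
E
```

```text
(no output)
```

View pics/crop12b.png

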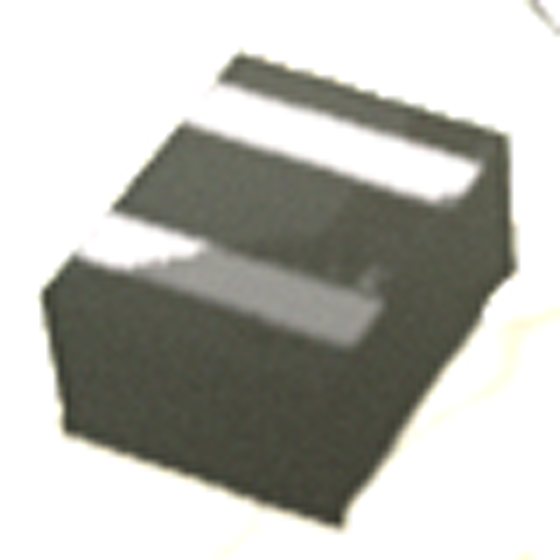

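```bash
python3 - <<'E'
from h import *
c=ld('side12')
corners(c,[(505,135),(335,392),(45,290),(240,55)],225,190,7)
# predicted underside ring: project
P=[ray(c,225+u/7,190+v/7,70) for u,v in [(505,135),(335,392)]]
a,b=P; m=(a+b)/2; e=(b-a)/np.linalg.norm(b-a)
for r in (0,21,26):
  for t in np.linspace(0,2*np.pi,9)[:-1]:
    X=np.array([m[0],m[1],35])+r*np.cos(t)*e+np.array([0,0,r*np.sin(t)]); q=proj(c,X)
    print(r,q.tolist(),((q-[225,190])*7).round().tolist(),c['img'][int(round(q[1])),int(round(q[0]))].tolist())
E
```

```text
[[599.2, 93.1], [498.0, 9.4], [432.6, 96.8], [535.2, 174.9]] sides [np.float64(103.9), np.float64(131.3), np.float64(109.2), np.float64(128.9)]
origin [548.6  51.2] psi deg -52.6
0 [286.2, 237.6] [428.0, 333.0] [45, 46, 41]
0 [286.2, 237.6] [428.0, 333.0] [45, 46, 41]
0 [286.2, 237.6] [428.0, 333.0] [45, 46, 41]
0 [286.2, 237.6] [428.0, 333.0] [45, 46, 41]
0 [286.2, 237.6] [428.0, 333.0] [45, 46, 41]
0 [286.2, 237.6] [428.0, 333.0] [45, 46, 41]
0 [286.2, 237.6] [428.0, 333.0] [45, 46, 41]
0 [286.2, 237.6] [428.0, 333.0] [45, 46, 41]
21 [282.4, 243.5] [402.0, 374.0] [45, 44, 41]
21 [283.2, 237.3] [407.0, 331.0] [46, 46, 42]
21 [285.8, 231.3] [426.0, 289.0] [48, 48, 43]
21 [288.6, 229.0] [445.0, 273.0] [48, 49, 44]
21 [290.0, 231.8] [455.0, 293.0] [46, 47, 42]
21 [289.2, 237.8] [449.0, 335.0] [46, 46, 42]
21 [286.7, 243.7] [432.0, 376.0] [84, 83, 76]
21 [283.9, 246.1] [412.0, 393.0] [46, 46, 41]
26 [281.5, 244.9] [396.0, 384.0] [44, 45, 41]
26 [282.4, 237.2] [402.0, 330.0] [46, 47, 42]
26 [285.6, 229.7] [424.0, 278.0] [48, 48, 44]
26 [289.2, 227.0] [449.0, 259.0] [49, 48, 44]
26 [290.9, 230.4] [461.0, 283.0] [48, 49, 44]
26 [289.9, 237.8] [454.0, 335.0] [48, 48, 44]
26 [286.8, 245.1] [433.0, 386.0] [108, 106, 97]
26 [283.3, 248.1] [408.0, 407.0] [48, 48, 44]
```

The underside now faces the side camera at psi ≈ -53°. It is plainly visible between crop (505,135), (515,270), (340,525) and (335,390), and has no white ring. So the left rack is the plain one, lying at x ≈ 549, well short of the tape. The right rack must be the stamped one, so I'll go to its grid end.

```bash
python3 - <<'E'
from h import *
plan([(380,-143,147,1.557)])
E
```

```text
t 11.17 p [657.9  -9.1 155.8] rot [-1.576e+00  1.000e-03  1.403e+00] F [ 2.9 -1.3  6.5]
dp [-178.4    7.8  251.6] turn [ 0.3 -8.8 -0.1]
```

Call:
{"op": "servo_tool", "data": {"commands": [{"dp":[-22,0,30],"turn":[0,-3,0]},{"dp":[-45,0,62],"turn":[0,-6,0]},{"dp":[-67,0,94],"turn":[0,-8.8,0]},{"dp":[-90,0,126],"turn":[0,-8.8,0]},{"dp":[-112,0,158],"turn":[0,-8.8,0]}], "grip": -1}}

```text
clock: 11.58
eef_pos: [481.4, -93.5, 154.8]
eef_rot: [-1.575, 0.001, 1.557]
wrist_force: [1.3, -1.4, 0.7]
finger_gap: 31.0
```

```bash
python3 - <<'E'
from h import *
plan([(380,-143,150,1.557)])
E
```

```text
t 11.58 p [481.4 -93.5 154.8] rot [-1.575e+00  1.000e-03  1.557e+00] F [ 1.3 -1.4  0.7]
dp [-50.9   4.5 100.7] turn [ 0.2  0.  -0.1]
```

Call:
{"op": "servo_tool", "data": {"commands": [{"dp":[-17,0,34],"turn":[0,0,0]},{"dp":[-34,0,68],"turn":[0,0,0]},{"dp":[-50,2,98],"turn":[0,0,0]},{"dp":[-50,5,101],"turn":[0,0,0]},{"dp":[-50,40,101],"turn":[0,0,0]}]}}

```text
clock: 12.0
eef_pos: [381.3, -144.0, 118.4]
eef_rot: [-1.583, 0.005, 1.555]
wrist_force: [0.9, -0.5, 0.4]
finger_gap: 63.8
```

```bash
python3 - <<'E'
from h import *
plan([(385,-143,24,1.557)])
E
```

```text
t 12.0 p [ 381.3 -144.   118.4] rot [-1.583  0.005  1.555] F [ 0.9 -0.5  0.4]
dp [ 1.5 94.5 -2.5] turn [ 0.7 -0.1 -0.3]
```

Call:
{"op": "servo_tool", "data": {"commands": [{"dp":[1,30,-1],"turn":[0.5,0,0]},{"dp":[1,60,-1],"turn":[0.7,0,0]},{"dp":[1,94,-1],"turn":[0.7,0,0]},{"dp":[1,94,-1],"turn":[0.7,0,0]},{"dp":[1,94,-10],"turn":[0.7,0,0]}]}}

```text
clock: 12.42
eef_pos: [391.3, -143.1, 24.0]
eef_rot: [-1.567, 0.003, 1.555]
wrist_force: [-0.1, 0.0, 0.7]
finger_gap: 93.1
```

```bash
python3 - <<'E'
from h import *
plan([(405,-143,24,1.557)])
shot('side','side13')
i=cv2.imread('pics/side13.png')[170:370,180:440]
cv2.imwrite('pics/crop13.png',cv2.convertScaleAbs(cv2.resize(i,None,fx=3,fy=3,interpolation=cv2.INTER_CUBIC),alpha=1.6,beta=30))
E
```

```text
t 12.42 p [ 391.3 -143.1   24. ] rot [-1.567  0.003  1.555] F [-0.1  0.   0.7]
dp [  0.3  -0.  -13.7] turn [-0.2 -0.1 -0.2]
```

View pics/crop13.png

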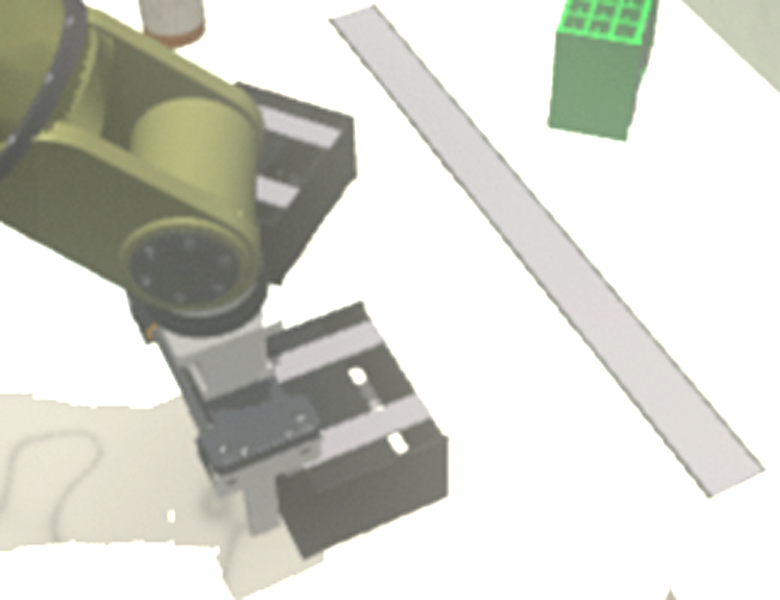

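The fingers straddle the stamped rack's grid end. The plain rack's underside is now well lit and all black. I'll push slowly away from the robot.

Call:
{"op": "servo_tool", "data": {"commands": [{"dp":[0,0,-6],"turn":[0,0,0]},{"dp":[0,0,-13],"turn":[0,0,0]},{"dp":[0,0,-21],"turn":[0,0,0]},{"dp":[0.5,0,-30],"turn":[0,0,0]},{"dp":[0.5,0,-40],"turn":[0,0,0]}]}}

```text
clock: 12.88
eef_pos: [435.6, -144.1, 26.5]
eef_rot: [-1.572, 0.006, 1.555]
wrist_force: [-2.9, -0.4, 1.5]
finger_gap: 93.9
```

Call:
{"op": "servo_tool", "data": {"commands": [{"dp":[0,0,-10],"turn":[0,0,0]},{"dp":[0.5,0,-20],"turn":[0,0,0]},{"dp":[0.5,0,-30],"turn":[0,0,0]},{"dp":[0.5,0,-40],"turn":[0,0,0]},{"dp":[1,0,-50],"turn":[0,0,0]}]}}

```text
clock: 13.3
eef_pos: [486.7, -143.8, 26.9]
eef_rot: [-1.573, 0.006, 1.555]
wrist_force: [-2.3, -0.5, 0.2]
finger_gap: 94.2
```

Call:
{"op": "servo_tool", "data": {"commands": [{"dp":[0,0,-10],"turn":[0,0,0]},{"dp":[0.5,0,-20],"turn":[0,0,0]},{"dp":[0.5,0,-30],"turn":[0,0,0]},{"dp":[0.5,0,-38],"turn":[0,0,0]},{"dp":[1,0,-44],"turn":[0,0,0]}]}}

```text
clock: 13.72
eef_pos: [531.8, -143.5, 27.2]
eef_rot: [-1.573, 0.006, 1.555]
wrist_force: [-3.9, -0.5, 2.6]
finger_gap: 93.9
```

```bash
python3 - <<'E'
from h import *
plan([])
shot('side','side14'); shot('top','top14')
i=cv2.imread('pics/side14.png')[170:370,220:480]
cv2.imwrite('pics/crop14.png',cv2.convertScaleAbs(cv2.resize(i,None,fx=3,fy=3,interpolation=cv2.INTER_CUBIC),alpha=1.6,beta=30))
i=cv2.imread('pics/top14.png')[180:300,300:460]
cv2.imwrite('pics/crop14t.png',cv2.convertScaleAbs(cv2.resize(i,None,fx=4,fy=4,interpolation=cv2.INTER_CUBIC),alpha=1.6,beta=30))
E
```

```text
t 13.72 p [ 531.8 -143.5   27.2] rot [-1.573  0.006  1.555] F [-3.9 -0.5  2.6]
```

View pics/crop14.png

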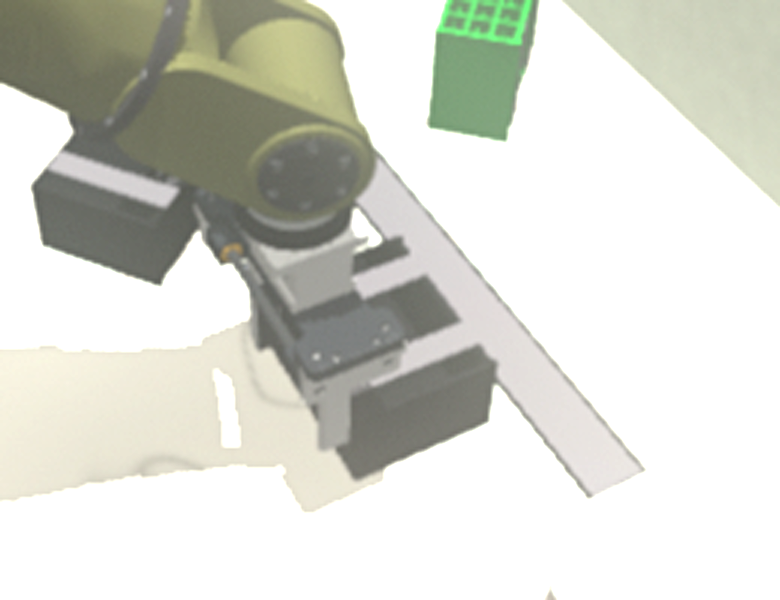

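View pics/crop14t.png

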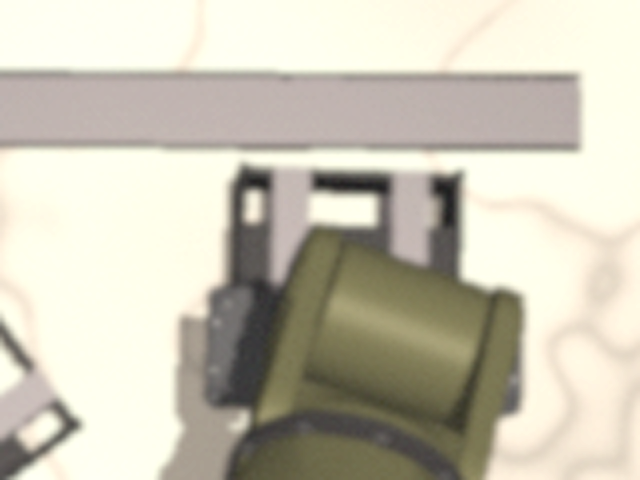

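```bash
python3 - <<'E'
from h import *
c=ld('top14'); f=lambda u,v,z:ray(c,300+u/4,180+v/4,z)[:2]
print(f(242,167,70),f(461,174,70),'tape',f(350,73,0),f(350,149,0))
E
```

```text
[647.6 -78.8] [ 645.7 -211.5] tape [ 720.5 -151.6] [ 671.3 -151.8]
```

The underside is at x ≈ 647 and the tape's middle at 696 there, so I need about 48 mm more, ending slowly.

Call:
{"op": "servo_tool", "data": {"commands": [{"dp":[0,0,-8],"turn":[0,0,0]},{"dp":[0.3,0,-16],"turn":[0,0,0]},{"dp":[0.3,0,-23],"turn":[0,0,0]},{"dp":[0.5,0,-29],"turn":[0,0,0]},{"dp":[0.5,0,-34],"turn":[0,0,0]}]}}

```text
clock: 14.23
eef_pos: [566.4, -143.5, 27.3]
eef_rot: [-1.574, 0.006, 1.555]
wrist_force: [-3.2, -0.3, 2.5]
finger_gap: 93.7
```

Call:
{"op": "servo_tool", "data": {"commands": [{"dp":[0,0,-4],"turn":[0,0,0]},{"dp":[0,0,-7],"turn":[0,0,0]},{"dp":[0,0,-10],"turn":[0,0,0]},{"dp":[0,0,-12],"turn":[0,0,0]},{"dp":[0,0,-12],"turn":[0,0,0]}]}}

```text
clock: 14.65
eef_pos: [578.8, -143.7, 27.4]
eef_rot: [-1.574, 0.006, 1.555]
wrist_force: [-0.0, -0.8, -0.0]
finger_gap: 94.1
```

Call:
{"op": "servo_tool", "data": {"commands": [{"dp":[0,0,8],"turn":[0,0,0]},{"dp":[0,0,30],"turn":[0,0,0]},{"dp":[0,0,65],"turn":[0,0,0]},{"dp":[0,-20,105],"turn":[0,0,0]},{"dp":[0,-60,140],"turn":[0,0,0]}]}}

```text
clock: 15.07
eef_pos: [443.9, -140.3, 74.0]
eef_rot: [-1.569, 0.004, 1.555]
wrist_force: [0.2, -0.6, 0.7]
finger_gap: 93.8
```

```bash
python3 - <<'E'
from h import *
plan([])
shot('side','side15'); shot('top','top15')
i=cv2.imread('pics/top15.png')[180:300,300:460]
cv2.imwrite('pics/crop15t.png',cv2.convertScaleAbs(cv2.resize(i,None,fx=4,fy=4,interpolation=cv2.INTER_CUBIC),alpha=1.6,beta=30))
E
```

```text
t 15.07 p [ 443.9 -140.3   74. ] rot [-1.569  0.004  1.555] F [ 0.2 -0.6  0.7]
```

View pics/side15.png

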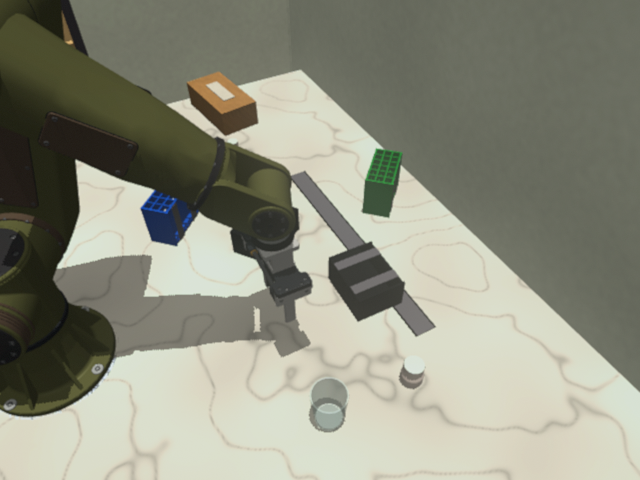

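View pics/crop15t.png

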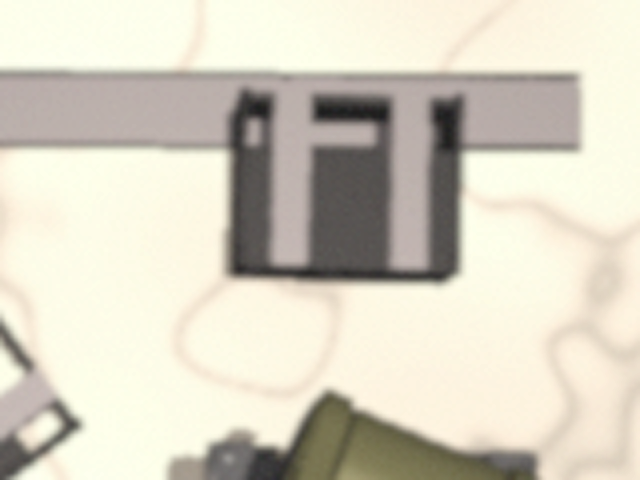

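```bash
python3 - <<'E'
from h import *
corners(ld('top15'),[(245,93),(461,98),(455,272),(234,270)],300,180,4)
s=manip.read_state();print(s['wrist_force'])
E
```

```text
[[693.2, -80.2], [692.4, -211.5], [585.9, -207.8], [584.8, -74.7]] sides [np.float64(108.5), np.float64(131.3), np.float64(106.6), np.float64(133.1)]
origin [ 692.8 -145.8] psi deg -2.5
[ 2.32422998 -0.08490201 -0.87772947]
```

Call:
{"op": "servo_tool", "data": {"commands": [{"dp":[0,-30,5],"turn":[0,0,0]},{"dp":[0,-65,20],"turn":[0,0,0]},{"dp":[0,-100,35],"turn":[0,0,0]},{"dp":[0,-120,50],"turn":[0,0,0]},{"dp":[0,-120,50],"turn":[0,0,0]}]}}

```text
clock: 15.58
eef_pos: [395.7, -140.4, 203.5]
eef_rot: [-1.586, 0.011, 1.554]
wrist_force: [0.7, -0.5, -1.0]
finger_gap: 93.9
```

```bash
python3 - <<'E'
from h import *
plan([]); shot('top','top16')
i=cv2.imread('pics/top16.png')[180:400,150:500]
cv2.imwrite('pics/crop16.png',cv2.convertScaleAbs(cv2.resize(i,None,fx=2,fy=2,interpolation=cv2.INTER_CUBIC),alpha=1.6,beta=30))
E
```

```text
t 15.58 p [ 395.7 -140.4  203.5] rot [-1.586  0.011  1.554] F [ 0.7 -0.5 -1. ]
```

View pics/crop16.png

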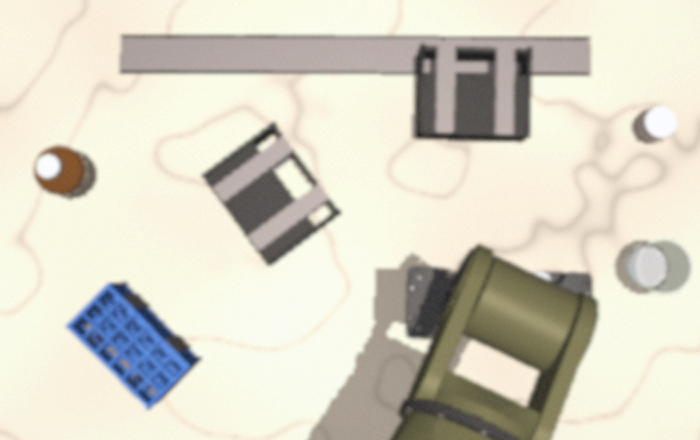

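The stamped rack's underside is at x ≈ 693-697 by image and fingers, against the tape's middle at about 696. The plain rack lies well short and the bystanders are in place. I'll hand in.

```bash
python3 -c "
from h import *
print(manip.sign_off())"
```

```text
the job is handed in; nothing more can be done
None
```

I tipped both racks over towards the robot, pushed the stamped one onto the dispatch tape, and handed the job in at about 15.6 s; no verdict is reported.

- **Finding the stamp:** Neither camera could see the undersides once the racks lay down, so I turned the left rack about 50° with finger pushes. Its underside was clearly visible to the side camera and blank. I took the right rack as stamped by elimination and never saw the ring itself.
- **Stamped rack:** It lies flat with its underside at x ≈ 693 mm by camera (about 697 mm by the finger position). The tape's middle there is at about 696 mm, so it is within about 3 mm and well inside the 25 mm allowed.
- **Plain rack:** It lies flat but still turned, psi ≈ -53°. Its underside is at x ≈ 549 mm when last measured, roughly 145 mm short of the tape's middle.
- **Everything else:** The bottle, beaker and jar look unmoved in the last picture, and the gripper was clear of everything, at z ≈ 200 mm.
- **One surprise:** My first push to turn the left rack slid it about 65 mm forward and turned it only 14°. It stayed short of the tape, and I corrected it by pushing its underside's corner back towards the robot.

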